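Show the stock camera what is booked out

ROBOT

A 6-joint arm with a two-finger parallel gripper is mounted at the origin on the work surface. World frame = base frame: x ahead of the robot, y to its left, z up, the work surface at z = 0. Lengths are in mm, angles in rad, forces in N, time in s.
With the tool pointing down it reaches from about 300 to 775 mm from the base axis. Payload 14.6 kg.
Tool frame: the origin (TCP) lies at the very end of the fingers, on their centre line; the grasp point (between the pads) lies 19 mm behind it; z points along the fingers, y is the direction in which the jaws open and shut (so a half turn about z gives the same grasp; the last joint's range is limited). The gripper opens to 94 mm and grips with 3 to 60 N. Pads are 16 mm wide; open, the fingers measure 119 mm over their backs; the gripper's body (75 mm by 177 mm) begins 78 mm behind the grasp point.
Start: joints at [1.1, 0.3, 1.521, -0, 1.321, -0.067], TCP at [216.1, 505.757, 205.446] pointing down, gripper open.
Joint ranges: [-3.03, 3.03], [-0.79, 2.21], [0.23, 2.52], [-1.04, 4.18], [0, 3.07], [-2.55, 2.55]. Speed limits (rad/s): [2.22, 2.22, 2.57, 3.14, 3.14, 3.14].

INTERFACE

Orientations are given as [roll, pitch, yaw] about the fixed x, y, z axes, in that order (R = Rz(yaw) Ry(pitch) Rx(roll)).
In Python, from cell import manip gives the robot as it stands.
- The arm moves only by the shell command python3 -m inch 'ROWS' [FORCE]. ROWS is a JSON object of lists of equal length, an entry for each row: "grip": the opening, from -1 (shut) to 1 (fully open), so that 0 is half open; "travel": the shift along the world's x, y, z in cm, a list of three; "turn": the turn, a rotation vector about the world's x, y, z in degrees, a list of three. A call has 1 to 10 rows; each row is the pose to reach, as a shift and turn from the pose measured when the call began; what a row does not reach only later rows make up. A row lasts 1/8 s, in which the tool goes at most 62.5 mm and 10.7 degrees, less where a joint would pass 70% of its speed; a pose out of reach is approached as far as the arm can. A call with a gripper value outside its range is refused whole. The fingers move at their own pace and stop on an object; FORCE is the grip in N (left out, the last holds). Time passes only in rows, so rows that repeat a pose let the fingers close. It gives the time, the measured TCP pose, the force and the opening at its end, in the units of the state.
- manip.read_state(): the state, without advancing time (a new reading comes with each control period).
- manip.camera(name): name is "scene" or "top" or "wrist"; returns (picture, depth): 384x512x3 uint8, red, green, blue; 384x512 float32, mm along the optical axis (not along the pixel's ray), 0 where there is no reading.
- manip.calibration(name): a dict with "fx", "fy", "cx", "cy" (pixels), "world_from_camera" (4x4, takes a point from camera to world coordinates). Camera axes: x right, y up, looking along -z (the intrinsics and any distortion apply to the point x, -y, -z); pixel columns grow to the right and rows downward; lengths in mm; the calibration is good to about 2 mm. A picture is of the moment at which its call begins: read the wrist's pose just before it. calibration takes no time and is no camera call; for the wrist camera it gives the pose at the moment of the call.
- manip.sign_off(): hands the job in, once; it reports no verdict.
Trained networks look in the newest picture that a camera, given by its name, has taken for a name from the list of things; names that differ only in an ending like _2 or _b are one class to them, and where a whole thing is asked for, a point or a joint stands for the part that bears it (a point fixed in the world has none). Each returns a list of dicts, best first, with "p" (0 to 1); they miss things now and then, are a little off and sometimes report something else, mostly with a low value. They report only what shows in the picture. A call takes as long as a camera call. They do not tell look-alikes from the thing itself.
- manip.look_for(camera, label): "bbox" ([left, top, right, bottom] in pixels, round what is visible of it).
The state is a dict: "clock": time; "joints": joint angles; "qd": joint speeds; "effort": joint torques, N m; "eef_pos": TCP position; "eef_rot": TCP orientation; "wrist_force": force on the tool from outside, world axes, zero at the start; "moment": the same for the moment, N m; "finger_gap": finger opening in mm.
Only numpy, scipy, OpenCV 4.12 (cv2) and the standard library are available. Lean on these libraries where they do the work, as an engineer would, in place of code of your own. Each camera call takes 0.05 s, during which the arm holds its last target.

TASK

Book two pieces of tooling out of the store by showing them to the stock camera: first point at the arbor with the brass post, holding the fingertips two or three centimetres above the middle of its top for at least two seconds, then point in the same way at the middle of the ball bearing. Then confirm by pressing the green button all the way down and letting it come up again. Do not touch, move or lift any of the arbors and round parts, and do not press the red button.

Things in the scene. Friction and masses are not known exactly. Their poses are not given: they have to be found in the camera images.
- arbor_brass: THE ARBOR TO POINT AT, the only one with a yellow brass post: steel disc foot 76 mm across and 16 mm thick, post 24 mm across, 120 mm tall in all; origin at the centre of its underside, z up; loose, not to be touched
- arbor_brass_top (a point): centre of the flat top of the brass post, 120 mm above the table
- bearing: THE BEARING TO POINT AT: ball bearing lying flat, bright steel outer and inner rings with a circle of balls showing between them, 80 mm across, 34 mm bore, 22 mm high; origin at the centre of its underside, z up; loose, not to be touched
- bearing_top (a point): centre of the bearing's bore at the level of its upper face, 22 mm above the table
- arbor_dark: Bystander, loose, not to be touched: arbor with a nearly black post: steel disc foot 76 mm across and 16 mm thick, post 26 mm across, 140 mm tall in all; origin at the centre of its underside, z up
- arbor_bright: Bystander, loose, not to be touched: arbor with a bright, silvery steel post: same foot, post 28 mm across, 105 mm tall in all; origin at the centre of its underside, z up
- arbor_collar: Bystander, loose, not to be touched: arbor with a thin dark-grey post (18 mm across) that carries a raised band near its top: same foot, 130 mm tall in all; origin at the centre of its underside, z up
- collar: Bystander, loose, not to be touched: plain thick nearly black ring, 76 mm across with a 28 mm hole, 30 mm high; origin at the centre of its underside, z up
- bush: Bystander, loose, not to be touched: stepped solid steel bush: foot 72 mm across and 12 mm thick, boss 46 mm across, 42 mm high in all; origin at the centre of its underside, z up
- green_top (a point): centre of the top of the round green push button (THE BUTTON TO PRESS), 34 mm across, pointing straight up; released, it lies 64 mm above the table; the button stands 7 mm proud of a black collar 50 mm across and 12 mm high, in the middle of a fixed grey box 90 mm square and 45 mm high; this point moves down with the button
- green (a joint): travel of the green button: 0 released, 0.007 m fully down; a spring pushes it back up, fully down takes 5 N
- red_top (a point): centre of the top of the round red push button (not to be pressed), 34 mm across, pointing straight up; released, it lies 64 mm above the table; the button stands 7 mm proud of a black collar 50 mm across and 12 mm high, in the middle of a fixed grey box 90 mm square and 45 mm high; this point moves down with the button
- red (a joint): travel of the red button: 0 released, 0.007 m fully down; a spring pushes it back up, fully down takes 5 N
Things that resemble listed ones, but are neither listed nor needed, are in the scene too. What is shaped like the part that bears red_top but blue or orange is not meant.

How it is judged:
By the outcome, as a careful person would: the job done as asked, in the order asked, and still so for the second after the job is handed in, with the robot touching nothing.
It also fails if it takes over 64 s, if anything falls off the work surface, if the arm or the gripper's body presses on something with over 40 N, if the wrist force passes 120 N, or if a joint passes its speed limit or range.

## Working session

There is one attempt and no reset: what is moved stays moved. The work goes in short steps, Python scripts to look and compute and a shell command to move; the robot and the scene stay as the last step left them, time stands still between calls to the robot, and variables do not carry over. Pictures are saved under pics/ and viewed, and the job is handed in when it is done.

```bash
ls; mkdir -p pics; cat > h.py <<'E'
import numpy as np, cv2
from cell import manip
def save(n,im): cv2.imwrite('pics/'+n+'.png',cv2.cvtColor(im,cv2.COLOR_RGB2BGR))
def w(cal,u,v,d):
    T=np.array(cal["world_from_camera"]); x=(u-cal["cx"])/cal["fx"]*d; y=(v-cal["cy"])/cal["fy"]*d
    return (T@np.array([x,-y,-d,1]))[:3]
E
python3 - <<'E'
from h import *
s=manip.read_state(); print(s)
for n in ("scene","top"):
    c=manip.calibration(n); print(n,c)
    p,d=manip.camera(n); save(n+'1',p); np.save(n+'1d.npy',d); np.save(n+'1p.npy',p)
    for l in ("arbor_brass","bearing","green_top","red_top"):
        print(l,[(round(b["p"],2),[round(x) for x in b["bbox"]]) for b in manip.look_for(n,l)][:4])
E
```

```text
pics
{'clock': 0.0, 'joints': array([ 1.10041610e+00,  3.00476627e-01,  1.52158380e+00, -1.77755393e-05,
        1.32066695e+00, -6.66062961e-02]), 'qd': array([ 2.99215366e-04,  1.67814600e-03,  1.34239905e-03, -2.36737984e-05,
        1.63250890e-03, -4.85288383e-04]), 'effort': array([-1.84456570e-03, -5.31807590e+01, -3.52740026e+01,  7.08691031e-02,
        2.44240573e-02, -6.90851493e-05]), 'eef_pos': array([215.98435932, 505.53877489, 204.88214138]), 'eef_rot': array([-3.14045930e+00, -5.83444636e-05,  2.73782310e+00]), 'wrist_force': array([-0.35509583,  0.13534965,  0.55323272]), 'moment': array([-0.02615456,  0.00538274,  0.02298368]), 'finger_gap': 93.95161117820697}
scene {'fx': 490.85229427616446, 'fy': 490.85229427616446, 'cx': 267.1058739372061, 'cy': 183.62948501902957, 'world_from_camera': array([[ 7.45069325e-02, -7.56031194e-01,  6.50281132e-01,
         1.43949114e+03],
       [ 9.97165466e-01,  4.96329410e-02, -5.65473709e-02,
        -1.74230254e+02],
       [ 1.04762113e-02,  6.52651059e-01,  7.57586196e-01,
         1.21433586e+03],
       [ 0.00000000e+00,  0
[... 362 characters left out ...]
94234, 'cx': 259.4240831030475, 'cy': 195.5296542845761, 'world_from_camera': array([[ 5.92969390e-02,  9.75023797e-01, -2.14038472e-01,
         1.95965258e+02],
       [-9.98227799e-01,  5.89939585e-02, -7.80859353e-03,
        -9.06388480e+01],
       [ 5.01341224e-03,  2.14122179e-01,  9.76794020e-01,
         1.36546957e+03],
       [ 0.00000000e+00,  0.00000000e+00,  0.00000000e+00,
         1.00000000e+00]])}
arbor_brass [(0.75, [291, 146, 314, 168])]
bearing [(0.67, [269, 196, 292, 219]), (0.49, [233, 202, 254, 220]), (0.23, [208, 137, 230, 162])]
green_top [(0.74, [272, 192, 296, 217]), (0.65, [126, 195, 132, 205])]
red_top [(0.62, [335, 252, 344, 261]), (0.5, [379, 229, 386, 238])]
```

View pics/scene1.png

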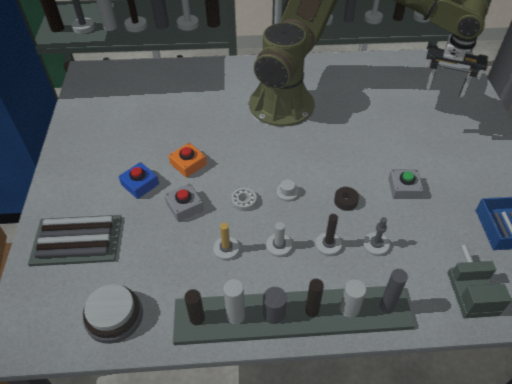

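View pics/top1.png

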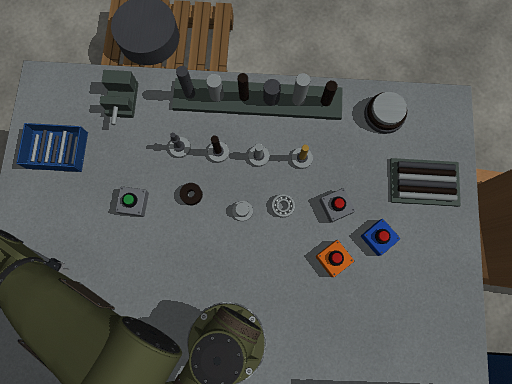

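Scene: brass post top at about (225,226), bearing (244,198), green button on grey box (408,177), with the red, blue and orange boxes on the left. Top: brass post top (305,149), bearing centre (283,206), green (129,200). Red-on-grey is at (339,204). Next I'll measure these from both views.

```bash
python3 - <<'E'
from h import *
for n in ("scene","top"):
    p=np.load(n+'1p.npy'); d=np.load(n+'1d.npy'); c=manip.calibration(n)
    hsv=cv2.cvtColor(p,cv2.COLOR_RGB2HSV)
    R={'scene':dict(brass=(210,215,242,262),green=(395,165,425,190),bear=(228,183,262,213)),'top':dict(brass=(288,138,318,172),green=(118,188,142,212),bear=(268,192,298,222))}[n]
    v,u=np.mgrid[0:384,0:512]
    T=np.array(c["world_from_camera"])
    P=np.stack([(u-c["cx"])/c["fx"]*d,-(v-c["cy"])/c["fy"]*d,-d],-1)@T[:3,:3].T+T[:3,3]
    for k,(a,b,e,f) in R.items():
        box=np.zeros(d.shape,bool); box[b:f,a:e]=1; box&=d>0
        z=P[...,2]
        if k=='brass': m=box&(hsv[...,0]>12)&(hsv[...,0]<32)&(hsv[...,1]>90)
        if k=='green': m=box&(hsv[...,0]>45)&(hsv[...,0]<80)&(hsv[...,1]>120)
        if k=='bear': m=box&(z>12)&(z<32)
        q=P[m]; print(n,k,m.sum(),'px',u[m].mean().round(1),v[m].mean().round(1),'zmax',np.percentile(q[:,2],[5,50,95]).round(1))
        t=q
        if k=='brass': t=q[q[:,2]>np.percentile(q[:,2],95)-8]
        print('   mean',t.mean(0).round(1),'mid-range',((t.max(0)+t.min(0))/2).round(1),'ext',np.ptp(t,axis=0).round(1),len(t))
    for (a,b) in {'scene':[(182,196),(279,240),(288,188)],'top':[(339,204),(259,153),(218,145),(242,210),(190,194)]}[n]:
        print('other',(a,b),P[b,a].round(0))
    if n=='top': big=cv2.resize(p[120:270,100:400],None,fx=2.6,fy=2.6,interpolation=cv2.INTER_CUBIC); save('topbig',big)
E
```

```text
scene brass 162 px 224.4 234.9 zmax [ 35.6  90.3 122. ]
   mean [ 646.5 -222.2  119.4] mid-range [ 644.4 -221.8  119.6] ext [22.8 16.8  9. ] 48
scene green 77 px 407.7 175.8 zmax [59.7 66.4 72. ]
   mean [450.5 354.9  66.1] mid-range [448.5 356.   65.5] ext [38.  33.3 17.8] 77
scene bear 361 px 243.9 197.9 zmax [13.5 20.6 25.5]
   mean [ 468.4 -161.9   20.2] mid-range [ 465.9 -161.4   20.9] ext [80.5 76.1 17.7] 361
other (182, 196) [ 488. -348.   69.]
other (279, 240) [656. -70.  53.]
other (288, 188) [450. -22.  36.]
top brass 98 px 303.5 151.9 zmax [ 33.2  99.5 121.6]
   mean [ 638.9 -220.8  118.9] mid-range [ 639.8 -221.7  119.2] ext [22.6 20.1 10.9] 41
top green 94 px 128.1 199.0 zmax [57.1 67.2 71.1]
   mean [442.2 357.3  66. ] mid-range [443.4 360.2  63.1] ext [34.3 38.2 19.7] 94
top bear 298 px 282.9 205.1 zmax [14.9 21.1 26.5]
   mean [ 461.8 -162.7   21. ] mid-range [ 462.  -163.    20.8] ext [79.  76.7 16.1] 298
other (339, 204) [ 467. -347.   68.]
other (259, 153) [625. -70.  80.]
other (218, 145) [638.  68. 102.]
other (242, 210) [431. -24.  48.]
other (190, 194) [486. 165.   1.]
```

View pics/topbig.png

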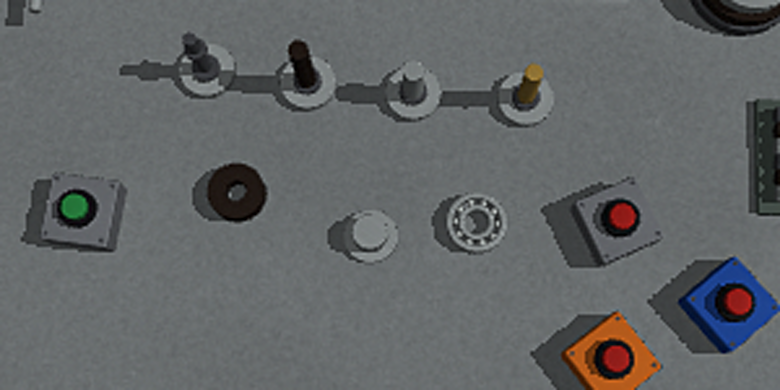

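```bash
python3 - <<'E'
from h import *
s=manip.read_state(); c=manip.calibration("wrist"); T=np.array(c["world_from_camera"])
print(T.round(3),c["fx"],c["cx"],c["cy"])
print((T[:3,3]-s["eef_pos"]).round(1), s["clock"])
E
```

```text
[[ 3.94000e-01 -8.93000e-01 -2.20000e-01  1.51518e+02]
 [ 9.19000e-01  3.82000e-01  9.60000e-02  5.32483e+02]
 [-1.00000e-03 -2.40000e-01  9.71000e-01  3.85298e+02]
 [ 0.00000e+00  0.00000e+00  0.00000e+00  1.00000e+00]] 296.5184500000354 251.87985947039186 187.2634536430584
[-64.5  26.7 179.9] 0.5
```

```bash
python3 -m inch '{"grip":[-1,-1,-1,-1,-1,-1,-1,-1,-1,-1],"travel":[[3,-5,2],[6,-10,3],[9,-15,4],[12,-20,4],[15,-26,4],[18,-31,4],[21,-36,4],[24,-41,4],[27,-46,4],[30,-51,4]],"turn":[[0,0,0],[0,0,0],[0,0,0],[0,0,0],[0,0,0],[0,0,0],[0,0,0],[0,0,0],[0,0,0],[0,0,0]]}' 10
```

```text
clock: 1.75
eef_pos: [516.9, -6.2, 245.6]
eef_rot: [3.141, 0.0, 2.738]
wrist_force: [1.0, 0.6, -0.4]
finger_gap: 0.6
```

```bash
python3 -m inch '{"grip":[-1,-1,-1,-1,-1,-1],"travel":[[2,-4,0],[5,-9,0],[8,-14,0],[8,-15,0],[8,-15,0],[8,-15,0]],"turn":[[0,0,0],[0,0,0],[0,0,0],[0,0,0],[0,0,0],[0,0,0]]}'
python3 - <<'E'
from h import *
s=manip.read_state(); c=manip.calibration("wrist"); p,d=manip.camera("wrist"); save('w1',p); np.savez('w1.npz',p=p,d=d,T=c["world_from_camera"])
print(s["eef_pos"],abs(s["qd"]).max())
for l in ("arbor_brass","bearing"): print(l,[(round(b["p"],2),[round(x) for x in b["bbox"]]) for b in manip.look_for("wrist",l)][:4])
T=np.array(c["world_from_camera"]); v,u=np.mgrid[0:384,0:512]
P=np.stack([(u-c["cx"])/c["fx"]*d,-(v-c["cy"])/c["fy"]*d,-d],-1)@T[:3,:3].T+T[:3,3]
hsv=cv2.cvtColor(p,cv2.COLOR_RGB2HSV)
m=(hsv[...,0]>12)&(hsv[...,0]<32)&(hsv[...,1]>90)&(d>0)&(P[...,2]<135)&(P[...,2]>112)
m=m.astype(np.uint8); nn,lab,st,ce=cv2.connectedComponentsWithStats(m)
for i in range(1,nn):
    if st[i,4]>50:
        q=P[lab==i]; print(st[i],ce[i].round(1),q.mean(0).round(1),((q.max(0)+q.min(0))/2).round(1),np.ptp(q,axis=0).round(1))
m=(P[...,2]>15)&(P[...,2]<28)&(np.hypot(P[...,0]-464,P[...,1]+162)<55)&(d>0)
q=P[m]; print('bear',len(q)); 
if len(q): print(q.mean(0).round(1),((q.max(0)+q.min(0))/2).round(1),np.ptp(q,axis=0).round(1))
E
```

```text
clock: 2.5
eef_pos: [596.6, -154.9, 246.1]
eef_rot: [3.141, 0.001, 2.739]
wrist_force: [-0.4, 0.0, -0.7]
finger_gap: 0.7
[ 596.61233145 -154.911217    246.09140832] 0.004044016386762312
arbor_brass [(0.94, [200, 186, 248, 245])]
bearing [(0.64, [175, 41, 235, 105])]
[203 228  21  19 327] [213.  237.9] [ 638.  -220.8  119.9] [ 639.2 -221.9  117.4] [21.3 21.9 10.5]
bear 2237
[ 461.3 -163.2   21.7] [ 462.5 -163.3   20.3] [79.  78.7 10.5]
```

View pics/w1.png

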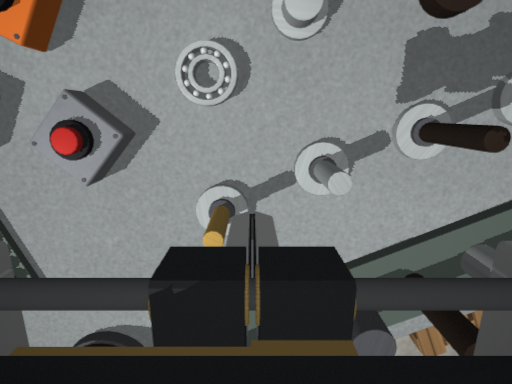

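The wrist view shows the brass post top at (213,238), red button at (70,140), and bearing at (206,72). The wrist and top views agree to 1 mm on the brass (639,-221,120) and the bearing (462,-163,22). The scene camera reads about 6 mm further in x, so I'll go with the two that agree and check again over the target.

```bash
python3 -m inch '{"grip":[-1,-1,-1,-1,-1,-1,-1],"travel":[[4.2,-6.6,0],[4.2,-6.6,0],[4.2,-6.6,-4],[4.2,-6.6,-8],[4.2,-6.6,-10],[4.2,-6.6,-10],[4.2,-6.6,-10]],"turn":[[0,0,0],[0,0,0],[0,0,0],[0,0,0],[0,0,0],[0,0,0],[0,0,0]]}'
cat > look.py <<'E'
from h import *
import sys
s=manip.read_state(); print(s["eef_pos"].round(1),s["clock"])
for n in ("wrist","scene","top"):
    c=manip.calibration(n); p,d=manip.camera(n); save(sys.argv[1]+n,p); np.savez(sys.argv[1]+n+'.npz',p=p,d=d)
    T=np.array(c["world_from_camera"]); v,u=np.mgrid[0:384,0:512]
    P=np.stack([(u-c["cx"])/c["fx"]*d,-(v-c["cy"])/c["fy"]*d,-d],-1)@T[:3,:3].T+T[:3,3]
    hsv=cv2.cvtColor(p,cv2.COLOR_RGB2HSV)
    H=lambda a,b:(hsv[...,0]>a)&(hsv[...,0]<b)&(hsv[...,1]>90)
    near=lambda x,y,r:np.hypot(P[...,0]-x,P[...,1]-y)<r
    Z=lambda a,b:(P[...,2]>a)&(P[...,2]<b)
    for k,m in dict(brass=H(12,32)&Z(112,128)&near(642,-221,40),bear=Z(15,28)&near(463,-163,50),green=H(45,80)&Z(50,76)&near(446,357,40)).items():
        q=P[m&(d>0)]
        if len(q)>20: print(n,k,len(q),q.mean(0).round(1),((q.max(0)+q.min(0))/2).round(1),np.ptp(q,axis=0).round(0))
a=[cv2.imread('pics/'+sys.argv[1]+n+'.png') for n in ("wrist","scene")]
cv2.imwrite('pics/'+sys.argv[1]+'.png',np.hstack([cv2.resize(x,(400,300)) for x in a]))
E
python3 look.py a
```

```text
clock: 3.52
eef_pos: [639.3, -221.0, 147.7]
eef_rot: [3.141, 0.003, 2.739]
wrist_force: [-0.6, -1.0, 0.2]
finger_gap: 0.6
[ 639.3 -221.   147.7] 3.525
wrist brass 421 [ 634.8 -219.6  119.8] [ 636.8 -221.6  117.3] [17. 22. 10.]
wrist bear 1588 [ 486.2 -173.2   21.5] [ 482.1 -168.5   20.2] [40. 69. 10.]
scene brass 51 [ 646.6 -221.9  119. ] [ 645.  -221.8  118.5] [24. 17. 12.]
scene bear 83 [ 469.3 -163.8   21.1] [ 467.3 -161.3   21.5] [82. 76. 13.]
scene green 96 [449.5 355.   65.4] [447.2 355.6  63.2] [41. 36. 22.]
top green 94 [442.2 357.3  65.9] [443.4 359.5  62.5] [34. 38. 22.]
```

View pics/awrist.png

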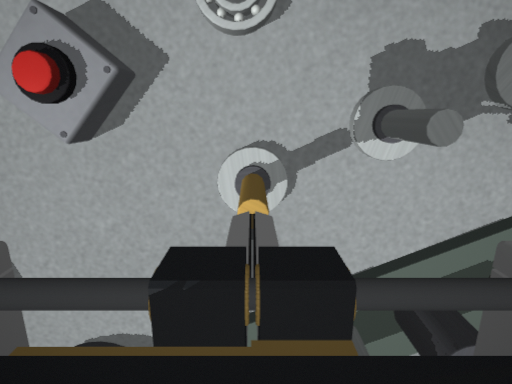

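```bash
python3 - <<'E'
import cv2,numpy as np
s=cv2.imread('pics/ascene.png')[150:270,160:320]; t=cv2.imread('pics/atop.png')[90:210,230:390]
cv2.imwrite('pics/ac.png',np.hstack([cv2.resize(x,(400,300),interpolation=cv2.INTER_CUBIC) for x in (s,t)]))
E
```

```text
(no output)
```

View pics/ac.png

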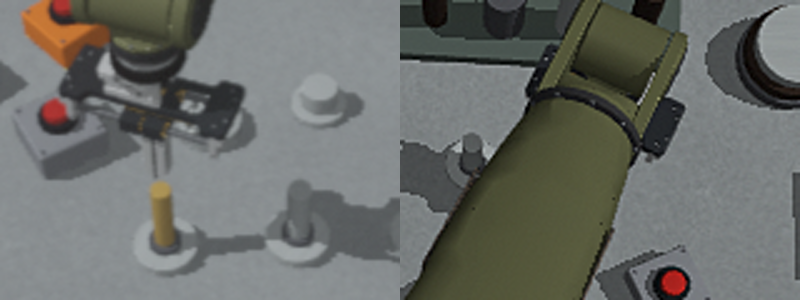

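```bash
python3 - <<'E'
from h import *
def proj(c,p):
    T=np.linalg.inv(np.array(c["world_from_camera"])); q=T@np.append(p,1); return c["cx"]+c["fx"]*q[0]/-q[2], c["cy"]+c["fy"]*-q[1]/-q[2]
c=manip.calibration("scene")
for p in ([639.3,-221,147.7],[639.3,-221,120],[639.3,-221,16],[645,-221,120]): print(p,np.round(proj(c,p),1))
# foot from wrist views: points z 8..20 near
for f in ('w1.npz','awrist.npz'):
    D=np.load(f); d=D['d']; c=manip.calibration("wrist"); T=np.array(D['T'] if 'T' in D else c["world_from_camera"])
    v,u=np.mgrid[0:384,0:512]
    P=np.stack([(u-c["cx"])/c["fx"]*d,-(v-c["cy"])/c["fy"]*d,-d],-1)@T[:3,:3].T+T[:3,3]
    m=(P[...,2]>10)&(P[...,2]<24)&(np.hypot(P[...,0]-640,P[...,1]+221)<55)&(d>0)
    cc,_=cv2.findContours(m.astype(np.uint8),cv2.RETR_EXTERNAL,cv2.CHAIN_APPROX_NONE)
    k=max(cc,key=len); hull=cv2.convexHull(k)[:,0]
    q=np.array([P[b,a] for a,b in k[:,0]])
    A=np.c_[2*q[:,:2],np.ones(len(q))]; s=np.linalg.lstsq(A,(q[:,:2]**2).sum(1),rcond=None)[0]
    print(f,s[:2].round(1),'r',np.sqrt(s[2]+s[0]**2+s[1]**2).round(1), np.ptp(q,axis=0), q.max(0), q.min(0))
im=cv2.imread('pics/ascene.png')[200:270,190:260]; cv2.imwrite('pics/az.png',cv2.resize(im,(560,560),interpolation=cv2.INTER_NEAREST))
E
```

```text
[639.3, -221, 147.7] [223.6 218.2]
[639.3, -221, 120] [224.2 224.3]
[639.3, -221, 16] [226.2 245.4]
[645, -221, 120] [224.2 226. ]
w1.npz [ 636.1 -222.8] r 29.9 [52.47440048 75.1655155  13.77728405] [ 655.04587526 -185.04093261   23.9807789 ] [ 602.57147478 -260.20644812   10.20349486]
awrist.npz [ 639.4 -221.7] r 29.8 [74.47864933 75.10925661 13.59117157] [ 677.14388443 -185.22466216   23.96509567] [ 602.6652351  -260.33391878   10.3739241 ]
```

View pics/az.png

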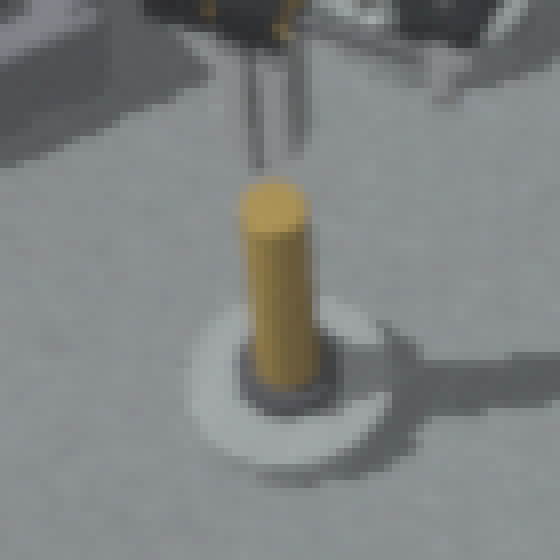

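The foot disc spans give its centre as (640,-222.5), which fits the post top. The scene camera is biased about 2 px, equally for fingertip and post, so it agrees once that's allowed for. I'll trim the position and hold.

```bash
python3 -m inch '{"grip":[-1,-1,-1,-1,-1,-1,-1,-1,-1,-1],"travel":[[0,-0.1,-0.3],[0,-0.1,-0.3],[0,-0.1,-0.3],[0,-0.1,-0.3],[0,-0.1,-0.3],[0,-0.1,-0.3],[0,-0.1,-0.3],[0,-0.1,-0.3],[0,-0.1,-0.3],[0,-0.1,-0.3]],"turn":[[0,0,0],[0,0,0],[0,0,0],[0,0,0],[0,0,0],[0,0,0],[0,0,0],[0,0,0],[0,0,0],[0,0,0]]}'
python3 -m inch '{"grip":[-1,-1,-1,-1,-1,-1,-1,-1,-1,-1],"travel":[[0,0,0],[0,0,0],[0,0,0],[0,0,0],[0,0,0],[0,0,0],[0,0,0],[0,0,0],[0,0,0],[0,0,0]],"turn":[[0,0,0],[0,0,0],[0,0,0],[0,0,0],[0,0,0],[0,0,0],[0,0,0],[0,0,0],[0,0,0],[0,0,0]]}'
python3 -m inch '{"grip":[-1,-1,-1,-1,-1,-1,-1,-1,-1,-1],"travel":[[0,0,0],[0,0,0],[0,0,0],[0,0,0],[0,0,0],[0,0,0],[0,0,0],[0,0,0],[0,0,0],[0,0,0]],"turn":[[0,0,0],[0,0,0],[0,0,0],[0,0,0],[0,0,0],[0,0,0],[0,0,0],[0,0,0],[0,0,0],[0,0,0]]}'
```

```text
clock: 4.92
eef_pos: [639.2, -222.2, 144.5]
eef_rot: [3.141, 0.003, 2.739]
wrist_force: [0.0, -0.6, -0.4]
finger_gap: 0.2
clock: 6.18
eef_pos: [639.2, -222.2, 144.5]
eef_rot: [3.141, 0.003, 2.739]
wrist_force: [0.2, 0.1, -0.1]
finger_gap: 0.5
clock: 7.42
eef_pos: [639.2, -222.2, 144.5]
eef_rot: [3.141, 0.003, 2.739]
wrist_force: [-0.7, 0.1, -0.3]
finger_gap: 0.3
```

```bash
python3 -m inch '{"grip":[-1,-1,-1,-1,-1,-1,-1,-1],"travel":[[0,0,5],[-4,1,5],[-9,3,5],[-14,5,5],[-17.7,5.9,3],[-17.7,5.9,-1],[-17.7,5.9,-5],[-17.7,5.9,-5]],"turn":[[0,0,0],[0,0,0],[0,0,0],[0,0,0],[0,0,0],[0,0,0],[0,0,0],[0,0,0]]}'
python3 look.py b
```

```text
clock: 8.43
eef_pos: [460.9, -162.6, 92.8]
eef_rot: [3.141, -0.001, 2.739]
wrist_force: [0.3, -0.4, 1.0]
finger_gap: 0.6
[ 460.9 -162.6   92.8] 8.425
wrist bear 3521 [ 454.6 -159.8   21.7] [ 461.7 -163.2   20. ] [79. 79. 10.]
scene brass 48 [ 646.2 -221.8  119.4] [ 645.6 -221.6  119. ] [25. 17. 14.]
scene bear 324 [ 468.1 -161.7   20.6] [ 467.1 -161.4   21.2] [84. 76. 12.]
scene green 93 [449.8 355.1  64.9] [447.4 357.7  63.7] [39. 35. 22.]
top brass 43 [ 638.8 -220.7  119. ] [ 640.1 -221.5  118.7] [22. 20. 12.]
top green 94 [442.1 357.2  66.3] [443.6 358.9  62.8] [34. 40. 21.]
```

View pics/b.png

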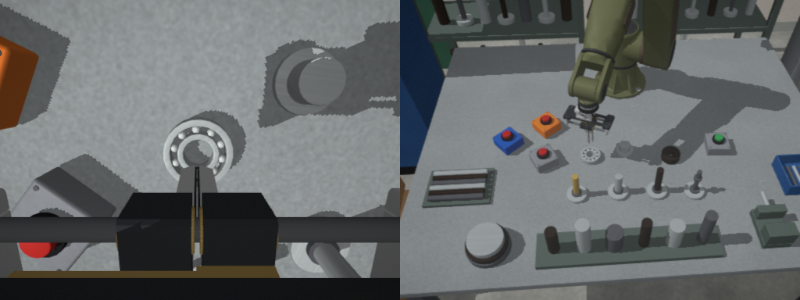

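The wrist view shows the closed fingers at the bearing's middle ring, in line with the bore, and the brass arbor reads unmoved. The bearing centre is (462,-163), so I'll lower to 25 mm above its face and hold.

```bash
python3 -m inch '{"grip":[-1,-1,-1,-1,-1,-1,-1,-1,-1,-1],"travel":[[0.1,0,-2],[0.1,0,-4],[0.1,0,-4.6],[0.1,0,-4.6],[0.1,0,-4.6],[0.1,0,-4.6],[0.1,0,-4.6],[0.1,0,-4.6],[0.1,0,-4.6],[0.1,0,-4.6]],"turn":[[0,0,0],[0,0,0],[0,0,0],[0,0,0],[0,0,0],[0,0,0],[0,0,0],[0,0,0],[0,0,0],[0,0,0]]}'
python3 look.py c
```

```text
clock: 9.82
eef_pos: [464.0, -163.5, 50.1]
eef_rot: [3.141, 0.005, 2.739]
wrist_force: [0.6, 0.1, 0.2]
finger_gap: 0.4
[ 464.  -163.5   50.1] 9.825
wrist bear 4838 [ 453.7 -159.2   21.6] [ 460.8 -163.    19.9] [77. 79. 10.]
scene brass 50 [ 647.  -221.9  119.7] [ 645.5 -221.6  119.6] [23. 17. 15.]
scene bear 282 [ 471.1 -161.7   20.9] [ 467.3 -161.4   21.6] [81. 76. 13.]
scene green 93 [450.1 354.9  65.3] [447.5 356.   61.8] [36. 34. 22.]
top brass 42 [ 638.9 -220.9  119.5] [ 639.3 -221.6  119.3] [22. 20. 10.]
top green 94 [442.2 357.4  65.8] [444.1 359.8  63.9] [34. 39. 19.]
```

View pics/cwrist.png

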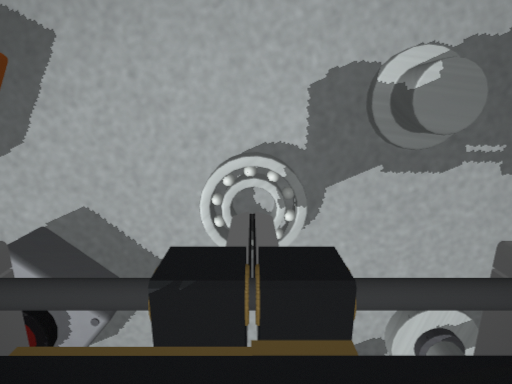

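```bash
python3 - <<'E'
import cv2
im=cv2.imread('pics/cscene.png')[160:230,210:280]; cv2.imwrite('pics/cz.png',cv2.resize(im,(560,560),interpolation=cv2.INTER_CUBIC))
E
```

```text
(no output)
```

View pics/cz.png

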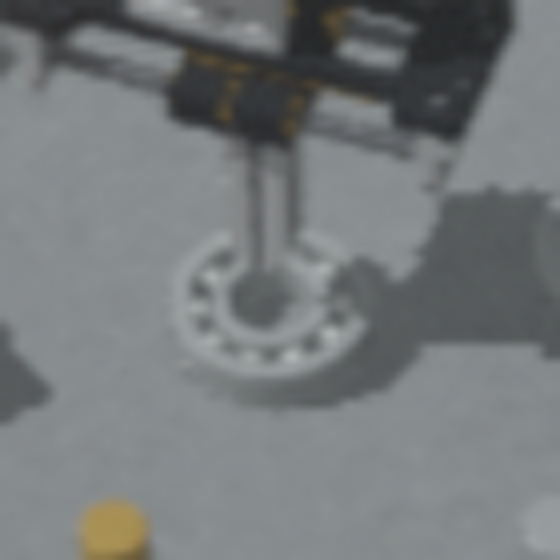

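The fingers stand in line with the bore, but the arm settled about 2 mm off in x and 3 mm high. I'll trim and then hold.

```bash
python3 -m inch '{"grip":[-1,-1,-1,-1,-1,-1,-1,-1,-1,-1],"travel":[[-0.2,0,-0.3],[-0.2,0,-0.3],[-0.2,0,-0.3],[-0.2,0,-0.3],[-0.2,0,-0.3],[-0.2,0,-0.3],[-0.2,0,-0.3],[-0.2,0,-0.3],[-0.2,0,-0.3],[-0.2,0,-0.3]],"turn":[[0,0,0],[0,0,0],[0,0,0],[0,0,0],[0,0,0],[0,0,0],[0,0,0],[0,0,0],[0,0,0],[0,0,0]]}'
python3 -m inch '{"grip":[-1,-1,-1,-1,-1,-1,-1,-1,-1,-1],"travel":[[0,0,0],[0,0,0],[0,0,0],[0,0,0],[0,0,0],[0,0,0],[0,0,0],[0,0,0],[0,0,0],[0,0,0]],"turn":[[0,0,0],[0,0,0],[0,0,0],[0,0,0],[0,0,0],[0,0,0],[0,0,0],[0,0,0],[0,0,0],[0,0,0]]}'
python3 -m inch '{"grip":[-1,-1,-1,-1,-1,-1,-1,-1,-1,-1],"travel":[[0,0,0],[0,0,0],[0,0,0],[0,0,0],[0,0,0],[0,0,0],[0,0,0],[0,0,0],[0,0,0],[0,0,0]],"turn":[[0,0,0],[0,0,0],[0,0,0],[0,0,0],[0,0,0],[0,0,0],[0,0,0],[0,0,0],[0,0,0],[0,0,0]]}'
```

```text
clock: 11.22
eef_pos: [462.0, -163.5, 47.1]
eef_rot: [3.141, 0.005, 2.739]
wrist_force: [-1.0, 0.4, 0.3]
finger_gap: 0.4
clock: 12.48
eef_pos: [462.0, -163.5, 47.1]
eef_rot: [3.141, 0.005, 2.739]
wrist_force: [0.4, 0.2, -0.2]
finger_gap: 0.4
clock: 13.72
eef_pos: [462.0, -163.5, 47.1]
eef_rot: [3.141, 0.005, 2.739]
wrist_force: [-0.8, -0.1, 1.1]
finger_gap: 0.8
```

```bash
python3 -m inch '{"grip":[-1,-1,-1,-1,-1,-1,-1,-1,-1,-1],"travel":[[0,0,5],[0,0,10],[0,5,12],[0,11,12],[0,17,12],[0,23,12],[0,29,12],[0,35,12],[0,41,12],[-1,47,12]],"turn":[[0,0,0],[0,0,0],[0,0,0],[0,0,0],[0,0,0],[0,0,0],[0,0,0],[0,0,0],[0,0,0],[0,0,0]]}'
python3 -m inch '{"grip":[-1,-1,-1,-1],"travel":[[-1,4,-2],[-1,5,-4],[-1,5,-4],[-1,5,-4]],"turn":[[0,0,0],[0,0,0],[0,0,0],[0,0,0]]}'
python3 look.py d
```

```text
clock: 14.98
eef_pos: [451.7, 308.5, 167.0]
eef_rot: [3.141, 0.005, 2.739]
wrist_force: [0.9, -0.1, 0.7]
finger_gap: 0.5
clock: 15.48
eef_pos: [442.4, 357.5, 127.7]
eef_rot: [3.141, 0.006, 2.738]
wrist_force: [1.1, -0.7, -0.0]
finger_gap: 0.5
[442.4 357.5 127.7] 15.475
wrist green 1208 [440.3 358.9  67.6] [444.  357.   63.5] [36. 36. 15.]
scene brass 47 [ 645.8 -222.4  118.9] [ 643.4 -221.7  118.6] [23. 17. 13.]
scene bear 316 [ 467.6 -161.9   20.9] [ 466.9 -161.4   21.4] [83. 77. 13.]
scene green 91 [449.6 354.8  65.3] [448.  356.1  62.9] [36. 31. 22.]
top brass 40 [ 639.4 -220.9  119.3] [ 639.9 -221.4  119. ] [23. 20. 12.]
top bear 270 [ 462.1 -162.3   21.5] [ 462.4 -163.    21.6] [78. 77. 12.]
```

View pics/d.png

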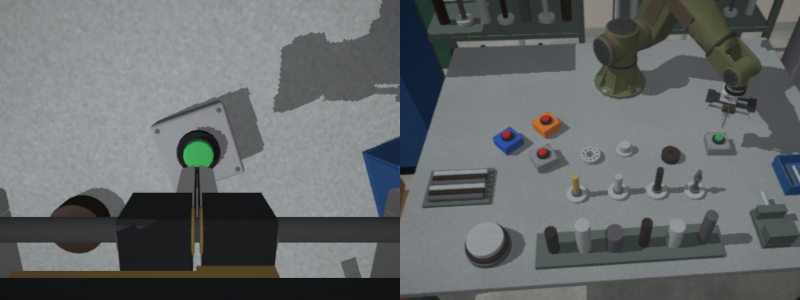

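The wrist view shows the fingers centred over the green button at (198,153), and the bearing and brass arbor are unmoved. Now I'll descend and press in steps, watching the force.

```bash
python3 -m inch '{"grip":[-1,-1,-1,-1,-1,-1],"travel":[[0.1,0,-2],[0.1,0,-4],[0.1,0,-5.5],[0.1,0,-5.9],[0.1,0,-5.9],[0.1,0,-5.9]],"turn":[[0,0,0],[0,0,0],[0,0,0],[0,0,0],[0,0,0],[0,0,0]]}'
```

```text
clock: 16.38
eef_pos: [443.7, 358.0, 69.7]
eef_rot: [3.139, 0.007, 2.737]
wrist_force: [0.3, 0.0, 0.5]
finger_gap: 0.8
```

```bash
python3 -m inch '{"grip":[-1,-1,-1,-1,-1,-1],"travel":[[0,0,-0.3],[0,0,-0.6],[0,0,-0.9],[0,0,-1.1],[0,0,-1.1],[0,0,-1.1]],"turn":[[0,0,0],[0,0,0],[0,0,0],[0,0,0],[0,0,0],[0,0,0]]}'
```

```text
clock: 17.12
eef_pos: [444.2, 358.3, 60.8]
eef_rot: [3.138, 0.008, 2.738]
wrist_force: [-7.4, -5.4, 25.9]
finger_gap: 0.3
```

```bash
python3 look.py e; python3 - <<'E'
from h import *
s=manip.read_state(); print(s["wrist_force"],s["moment"],s["eef_pos"])
im=cv2.imread('pics/escene.png')[140:210,370:440]; a=cv2.resize(im,(390,390),interpolation=cv2.INTER_CUBIC)
im=cv2.imread('pics/ewrist.png')[150:290,180:320]; b=cv2.resize(im,(390,390),interpolation=cv2.INTER_CUBIC)
cv2.imwrite('pics/ez.png',np.hstack([a,b]))
E
```

```text
[444.2 358.3  60.8] 17.125
wrist green 725 [434.  361.7  60.6] [440.  357.8  65.5] [29. 34. 19.]
scene brass 48 [ 646.  -221.9  119.2] [ 643.3 -221.8  118.3] [26. 17. 12.]
scene bear 314 [ 467.  -162.2   20.7] [ 466.4 -161.4   21.5] [80. 76. 13.]
scene green 35 [454.  351.2  59. ] [448.4 356.3  58.7] [35. 32. 11.]
top brass 41 [ 639.1 -221.   119.6] [ 639.3 -221.3  118. ] [21. 20. 11.]
top bear 284 [ 461.3 -162.7   21.2] [ 461.9 -163.    21.4] [78. 77. 13.]
[-8.54602915 -5.93100555 25.18139919] [-1.19351591  1.50673946 -0.00391083] [444.17934254 358.28247038  60.86176069]
```

View pics/ez.png

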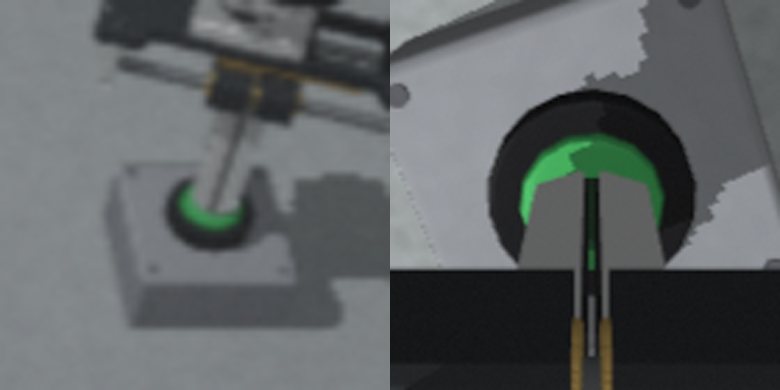

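```bash
python3 - <<'E'
from h import *
for n in ("scene",):
    A=np.load('d'+n+'.npz');B=np.load('e'+n+'.npz')
    g=lambda D:(lambda h:(h[...,0]>45)&(h[...,0]<80)&(h[...,1]>90))(cv2.cvtColor(D['p'],cv2.COLOR_RGB2HSV))
    w=np.zeros((384,512),bool); w[160:195,390:425]=1
    m=g(A)&g(B)&w; dd=(B['d']-A['d'])[m]; print(n,m.sum(),np.median(dd),dd.mean(), 'z drop',np.median(dd)*.757)
    f=w&~g(A)&~g(B); dd=(B['d']-A['d'])[f]; print('noise',np.median(dd),np.median(abs(dd)))
    for D in (A,B):
        v,u=np.where(g(D)&w); print('green rows',v.min(),v.max(),'cols',u.min(),u.max(),len(v))
# wrist: green height, pixels well inside disc
T={}
for k in 'de':
    D=np.load(k+'wrist.npz'); c=manip.calibration("wrist"); T=np.array(c["world_from_camera"]).copy()
    if k=='d': T[:3,3]+=np.array([442.4,357.5,127.7])-np.array([444.2,358.3,60.8])
    h=cv2.cvtColor(D['p'],cv2.COLOR_RGB2HSV); m=((h[...,0]>45)&(h[...,0]<80)&(h[...,1]>90)).astype(np.uint8)
    m=cv2.erode(m,np.ones((5,5)))>0; v,u=np.where(m); d=D['d'][m]
    P=np.stack([(u-c["cx"])/c["fx"]*d,-(v-c["cy"])/c["fy"]*d,-d],-1)@T[:3,:3].T+T[:3,3]
    print(k,len(d),np.percentile(P[:,2],[10,50,90]).round(1))
    # black collar / box plane
    dd=D['d']; v,u=np.mgrid[0:384,0:512]; P=np.stack([(u-c["cx"])/c["fx"]*dd,-(v-c["cy"])/c["fy"]*dd,-dd],-1)@T[:3,:3].T+T[:3,3]
    r=np.hypot(P[...,0]-443.5,P[...,1]-357.5); 
    for lo,hi in ((19,23),(30,40)):
        mm=(r>lo)&(r<hi)&(dd>0)&(P[...,2]<80)&(P[...,2]>35); print('   ring',lo,hi,np.median(P[mm][:,2]).round(1))
E
```

```text
scene 31 1.1740723 1.3871046 z drop 0.8887727
noise -0.6646118 4.1470947
green rows 171 180 cols 402 413 91
green rows 174 181 cols 402 413 35
d 902 [67.7 68.7 69.5]
   ring 19 23 57.7
   ring 30 40 45.7
e 311 [60.1 61.2 61.9]
   ring 19 23 57.7
   ring 30 40 45.7
```

The wrist depth shows the button face dropped 7.5 mm (68.7 to 61.2), while collar and box stayed put. The hard 25 N reaction, against the 5 N needed, means it is bottomed. It stands about 4 mm higher than the text says, but the travel matches. Releasing now.

```bash
python3 -m inch '{"grip":[-1,-1,-1,-1,-1,-1,-1],"travel":[[0,0,0.5],[0,0,1.5],[0,0,3],[0,0,5],[0,0,6.7],[0,0,6.7],[0,0,6.7]],"turn":[[0,0,0],[0,0,0],[0,0,0],[0,0,0],[0,0,0],[0,0,0],[0,0,0]]}'
python3 look.py f; python3 - <<'E'
from h import *
D=np.load('fwrist.npz'); c=manip.calibration("wrist"); T=np.array(c["world_from_camera"])
h=cv2.cvtColor(D['p'],cv2.COLOR_RGB2HSV); m=((h[...,0]>45)&(h[...,0]<80)&(h[...,1]>90)).astype(np.uint8)
m=cv2.erode(m,np.ones((5,5)))>0; v,u=np.where(m); d=D['d'][m]
P=np.stack([(u-c["cx"])/c["fx"]*d,-(v-c["cy"])/c["fy"]*d,-d],-1)@T[:3,:3].T+T[:3,3]
print(np.percentile(P[:,2],[10,50,90]).round(1), manip.read_state()["wrist_force"])
E
```

```text
clock: 18.15
eef_pos: [443.9, 358.1, 127.3]
eef_rot: [3.138, 0.007, 2.738]
wrist_force: [1.2, 0.4, -0.1]
finger_gap: 0.3
[443.9 358.1 127.3] 18.15
wrist green 1237 [440.6 358.7  67.6] [444.  356.9  63.4] [37. 36. 15.]
scene brass 46 [ 647.  -222.   120.2] [ 645.  -221.7  119.8] [21. 17. 12.]
scene bear 317 [ 467.7 -161.4   20.8] [ 466.4 -161.3   21.4] [80. 76. 12.]
scene green 93 [449.6 355.3  65.1] [446.9 358.   63.6] [36. 34. 21.]
top brass 41 [ 639.2 -221.2  119. ] [ 639.5 -221.6  119.1] [21. 20. 13.]
top bear 281 [ 461.5 -162.4   21.1] [ 462.7 -163.    21.6] [80. 77. 13.]
[67.5 68.4 69.4] [-0.00790692  0.48431032  0.15041693]
```

View pics/f.png

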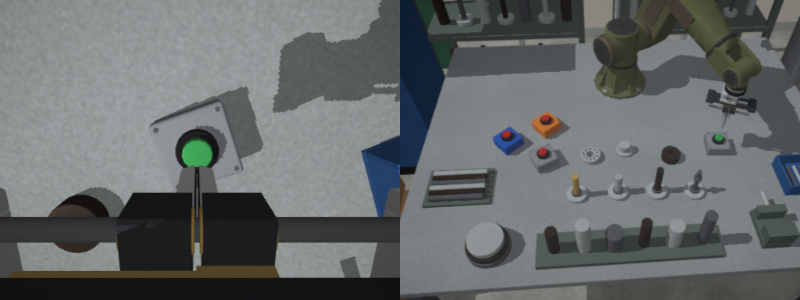

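The button is back up (68.4), all parts are where they were, and the gripper is clear at zero force.

```bash
python3 -c "
from cell import manip
print(manip.sign_off(), manip.read_state()['clock'])"
```

```text
the job is handed in; nothing more can be done
the job is handed in; nothing more can be done
```

I pointed at the brass arbor, then at the bearing, pressed and released the green button, and handed the job in at about 18.3 s. The sign-off gives no verdict.

- **Brass arbor:** I held the shut fingertips at (639, -222, 144.5), about 25 mm above the middle of its top, for about 3.5 s.
- **Bearing:** I held at (462, -163.5, 47), about 25 mm above the middle of its upper face, for about 3.5 s.
- **Green button:** The wrist camera showed the button face drop about 7.5 mm with a hard 25 N reaction, so it was fully down. It came back to its starting height (68.4 against 68.7 mm) after release.
- **End state:** The wrist force is about 0, and the gripper is about 60 mm above the button. The brass arbor and bearing measured unmoved. The bystanders and the red button look unchanged in the last scene picture, but I did not measure them.

**What disagreed:**
- **Scene camera:** It read about 6 mm further in x than the top and wrist cameras. I used the two that agreed. In the brass pointing pose the offset was the same for the fingertips and the post, so it looks like camera bias.
- **Button height:** The green button stood about 4 mm higher than the stated 64 mm, both by wrist depth and by the arm's position at the bottom of its travel. The travel itself matched.
- **Gripper height, if that gap is in its reading:** The real pointing heights would be about 21 mm, still within the range asked for.

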